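# Slide the drip tray home under the contact grill

## Robot

A 7-joint arm with a two-finger parallel gripper is mounted at the origin on the work surface. World frame = base frame: x ahead of the robot, y to its left, z up, the work surface at z = 0. Lengths are in m, angles in rad, forces in N, time in s.
With the tool pointing down it reaches from about 0.35 to 0.9 m from the base axis. Payload 7.2 kg.
Tool frame: the origin (TCP) lies between the finger pads; the fingertips stand 25 mm ahead of it and the grasp point (between the pads) lies 6 mm ahead of it; z points along the fingers, y is the line along which they close (so a half turn about z gives the same grasp; the last joint's range is limited). The gripper opens to 88 mm and grips with 3 to 60 N. Pads are 20 mm wide; open, the fingers measure 115 mm over their backs; the gripper's body (75 mm by 178 mm) begins 61 mm behind the grasp point.
Start: joints at [1.194, 0.411, -0.013, 1.596, 0.006, 1.134, -0.082], TCP at [0.19, -0.595, 0.248] pointing down, gripper open.
Joint ranges: [-2.95, 2.95], [-0.29, 1.99], [-1.47, 1.44], [0.14, 2.54], [-1.03, 4.17], [0.13, 1.85], [-2.86, 2.86]. Speed limits (rad/s): [2.39, 2.39, 3.01, 3.01, 3.14, 3.14, 3.14].

## Interface

Orientations are given as a rotation vector (axis times angle).
In Python, from bench import ctrl gives the robot as it stands.
- The arm moves only by the shell command python3 -m pendant 'ROWS' [FORCE]. ROWS is JSON, a list of rows, each an object with "linear": the shift along the world's x, y, z in mm, a list of three; "turn": the turn, a rotation vector about the world's x, y, z in rad, a list of three; "jaw": the opening, from 0 (shut) to 1 (fully open). In form: [{"linear": [tx, ty, tz], "turn": [ax, ay, az], "jaw": jaw}, ...]. A call has 1 to 5 rows; each row shifts and turns the commanded pose from where the row before left it; what a row does not reach is not made up. A row lasts 1/8 s, in which the tool goes at most 62.5 mm and 10.7 degrees, less where a joint would pass 70% of its speed; a pose out of reach is approached as far as the arm can. A call with a gripper value outside its range is refused whole. The fingers move at their own pace and stop on an object; FORCE is the grip in N (left out, the last holds). Time passes only in rows, so rows that do not move let the fingers close. It gives the time, the measured TCP pose, the force, the opening and the grip force at its end, in the units of the state.
- ctrl.read_state(): the state, without advancing time (a new reading comes with each control period).
- ctrl.grab_frame(name): name is "scene" or "top" or "wrist"; returns a dict with "pixels" (384x512x3 uint8, red, green, blue), "camera_matrix" (3x3 intrinsics, pixels), "dist_coeffs" ([k1, k2, p1, p2, k3] as OpenCV has them; the pictures are not rectified), "R" (3x3) and "t" (3): a world point X has camera coordinates R X + t. Camera axes: x right, y down, z forward; pixel columns grow to the right and rows downward; lengths in m; the calibration is good to about 2 mm. A picture is of the moment at which its call begins. There is no depth.
- ctrl.hand_in(): hands the job in; it is judged then, once.
The state is a dict: "t": time; "joint_pos": joint angles; "dq": joint speeds; "tau": joint torques, N m; "ee_pos": TCP position; "eef_rot": TCP orientation; "ft_force": force on the tool from outside, world axes, zero at the start; "wrist_torque": the same for the moment, N m; "gripper_width": finger opening in m; "grip_force": force on a finger pad.
Only numpy, scipy, OpenCV 4.12 (cv2) and the standard library are available. Lean on these libraries where they do the work, as an engineer would, in place of code of your own. Each camera call takes 0.05 s, during which the arm holds its last target. There are 200 camera calls.

## Task

The grill has been wiped down: put its drip tray back. Slide the tray, handle outwards, straight into the low slot under the grill until it is fully home against the stop, then let go of it; leave the jar, the bottle and the dish where they stand.

Things in the scene. Friction and masses are not known exactly. Their poses are not given: they have to be found in the camera images.
- grill: Stainless contact grill, fixed, 280 mm wide, 240 mm deep, 206 mm high to the bar handle on its top. Origin: on the table, at the middle of the mouth of the low slot under its base; x runs level into the slot, z up. The slot is 170 mm wide between two skids and 36 mm high from the table (its floor) to the base's underside. Base front face at x = 0, from z = 36 to 102 mm.
- slot_stop (a point): Middle of the solid stop that closes the slot, 125 mm in from the mouth, 18 mm above the table; the tray's far edge comes up against it.
- hood_edge (a point): Middle of the lower front edge of the grill's top plate, which hangs out over the slot's mouth: 38 mm in front of the base's face, 108 mm above the table, 260 mm wide, its front reaching up to z = 158 mm. A hand on the tray's handle must lean back, away from the grill, for the last part of the slide.
- drip_tray: Open aluminium drip tray, loose, flat on the table: pan 120 mm (x) by 150 mm (y) by 26 mm high, walls 3 mm, with a black stub handle at its -x side. Origin: centre of the pan's underside; x points from the handle towards the pan's far edge, the edge that goes into the slot first; z up. When home its x runs along the grill's x and its origin is 65 mm inside the mouth. About 0.4 kg (varies).
- tray_grip (a point): Point to grip on the tray's handle: 105 mm from the tray's origin towards -x, 28 mm above the tray's underside. The handle is a bar along the tray's x, 22 mm wide (y), from 14 to 40 mm above the underside, sticking out 62 mm from the pan.
- flour_jar: Bystander: lidded white jar, 100 mm across, 160 mm high; origin at the centre of its underside.
- water_bottle: Bystander: white bottle with a cap, 68 mm across, 210 mm high; origin at the centre of its underside.
- dish: Bystander: shallow round white dish, 170 mm across, 22 mm high; origin at the centre of its underside.
Things that resemble listed ones, but are neither listed nor needed, are in the scene too. What is meant by the drip_tray is not brown, and is the smaller of those in its own colour.

How it is judged:
At the end, for the whole second after the job is handed in: The tray lies flat on the table in the grill's slot with its handle outside, its far edge within 7 mm of the stop (origin at least 58 mm inside the mouth), within 20 mm of the slot's middle line and square to it within 0.12 rad, at rest and released (x of drip_tray in the frame of grill above 0.058 m and x of tray_grip in the frame of grill below 0 m and y of drip_tray in the frame of grill between -0.02 and 0.02 m and angle between the x axis of drip_tray and the x axis of grill, either way round below 0.12 rad and height (world z) of drip_tray below 0.005 m and linear speed of drip_tray below 0.02 m/s and contact force between the fingers and drip_tray below 0.3 N); the robot touches nothing.
It fails at once if the jar is pushed more than 30 mm or tipped (distance of flour_jar from where it was at the start of the episode above 0.03 m or angle between flour_jar's own z axis and vertical above 0.4 rad).
It fails at once if the bottle is pushed more than 30 mm or tipped (distance of water_bottle from where it was at the start of the episode above 0.03 m or angle between water_bottle's own z axis and vertical above 0.4 rad).
It fails at once if the dish is pushed more than 30 mm or tipped (distance of dish from where it was at the start of the episode above 0.03 m or angle between dish's own z axis and vertical above 0.4 rad).
It also fails if it takes over 38 s, if anything falls off the work surface, if the arm or the gripper's body presses on something with over 40 N, if the wrist force passes 120 N, or if a joint passes its speed limit or range.

## Working session

There is one attempt and no reset: what is moved stays moved. The work goes in short steps, Python scripts to look and compute and a shell command to move; the robot and the scene stay as the last step left them, time stands still between calls to the robot, and variables do not carry over. Pictures are saved under pics/ and viewed, at most 10 in all, crops included, and the job is handed in when it is done.

```bash
mkdir -p pics
cat > h.py <<'E'
import numpy as np, cv2
from bench import ctrl
def grab(n,save=None):
    f=ctrl.grab_frame(n)
    f={k:(np.array(v) if k!='pixels' else v) for k,v in f.items()}
    if save: cv2.imwrite('pics/'+save,f['pixels'][:,:,::-1])
    return f
def ray(f,uv,z):
    p=cv2.undistortPoints(np.array(uv,float).reshape(-1,1,2),f['camera_matrix'],f['dist_coeffs']).reshape(-1,2)
    d=np.c_[p,np.ones(len(p))]@f['R']; c=-f['R'].T@f['t']
    return c+d*((z-c[2])/d[:,2])[:,None]
def proj(f,X):
    return cv2.projectPoints(np.array(X,float).reshape(-1,3),cv2.Rodrigues(f['R'])[0],f['t'],f['camera_matrix'],f['dist_coeffs'])[0].reshape(-1,2)
E
python3 - <<'E'
from h import *
for n in ('top','scene'):
    f=grab(n,n+'0.png'); print(n,-f['R'].T@f['t'])
print(ctrl.read_state())
E
```

```text
top [ 0.39567604 -0.05308919  1.69298329]
scene [0.44796423 0.36021496 1.30372187]
{'t': 0.1, 'joint_pos': array([ 1.19379376,  0.41180134, -0.01269382,  1.59690607,  0.00560956,
        1.13429168, -0.08218947]), 'dq': array([ 1.93491066e-03, -2.88008065e-03, -1.00149264e-03, -2.32548301e-03,
       -5.02060507e-05, -8.29648804e-04, -2.71790976e-05]), 'tau': array([ 3.31540330e-03, -5.89094675e+01,  6.44447096e-01, -2.91711742e+01,
       -5.36595052e-02,  1.44347880e-02,  3.25902215e-05]), 'ee_pos': array([ 0.18978506, -0.59507909,  0.24692703]), 'eef_rot': array([-3.10289739e+00, -4.82969828e-01,  5.03906791e-04]), 'ft_force': array([-0.49927227, -0.53226358, -0.58798495]), 'wrist_torque': array([-0.01070185, -0.0290113 ,  0.01261225]), 'grip_force': 0.0, 'gripper_width': 0.0881730817408445}
```

View pics/top0.png

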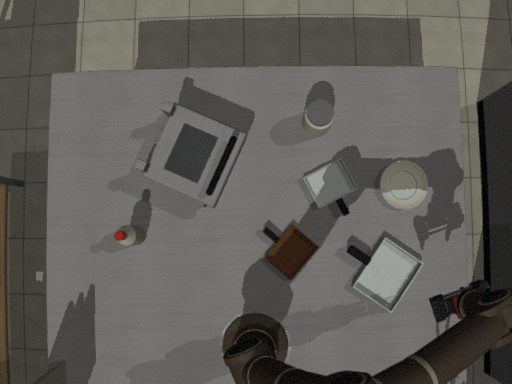

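View pics/scene0.png

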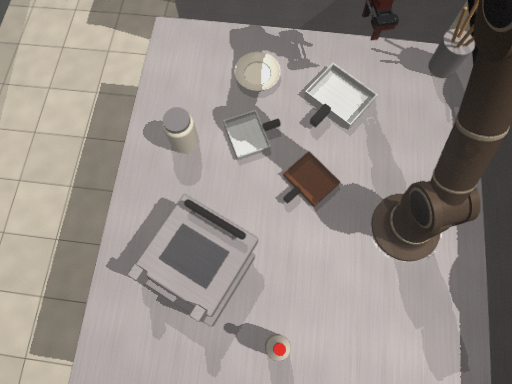

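Top view candidates for the tray:
- Brown tray at (290,250): excluded by colour.
- Large aluminium tray at (387,272).
- Smaller aluminium tray at (328,183), with its handle at (343,207): my choice.

The jar is at (319,115), the dish at (403,185), the bottle at (125,236), and the grill's front faces right at about (228,170). Next I'll check the choice in a close crop.

Run:
```python
from h import *
f=grab('top'); p=f['pixels'][:,:,::-1]
a=cv2.resize(p[140:230,285:375],None,fx=6,fy=6,interpolation=cv2.INTER_CUBIC)
cv2.imwrite('pics/tray.png',a)
a=cv2.resize(p[90:220,125:260],None,fx=4.4,fy=4.4,interpolation=cv2.INTER_CUBIC)
cv2.imwrite('pics/grill.png',a)
```

```text
(no output)
```

View pics/tray.png

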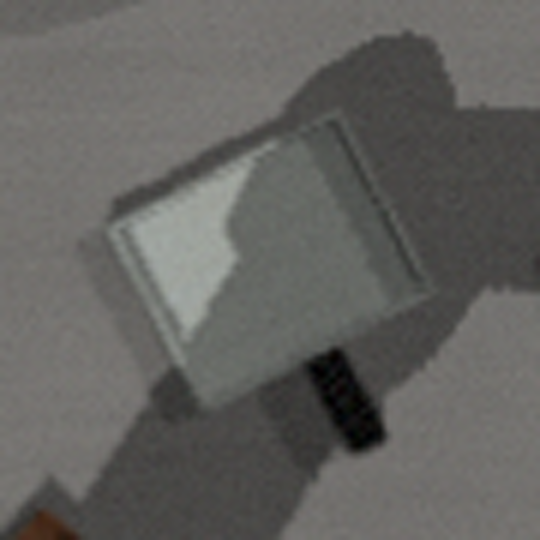

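View pics/grill.png

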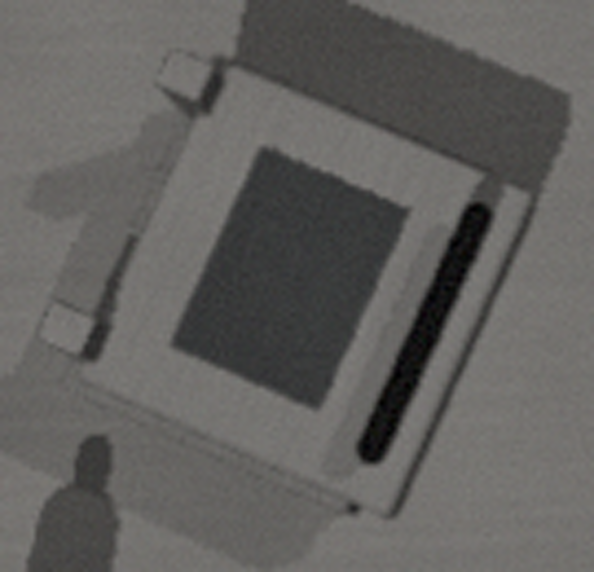

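The crop shows the small open aluminium tray. Its corners are at crop (110,230), (340,112), (435,293) and (205,408), and the black handle runs from (325,355) to (367,445). In the grill crop, the hood's front upper edge runs from about (531,195) to (386,515).

Run:
```python
from h import *
f=grab('top')
c=np.array([[110,230],[340,112],[435,293],[205,408]])/6-.4+[285,140]
P=ray(f,c,.026)[:,:2]
print('tray',P.round(3),np.linalg.norm(P-np.roll(P,-1,0),axis=1).round(3)); 
xd=(P[0]+P[1]-P[2]-P[3]);xd/=np.linalg.norm(xd)
y=(P[0]+P[3]-P[1]-P[2]);y/=np.linalg.norm(y)
print('centre',P.mean(0),'yaw',np.arctan2(xd[1],xd[0]),np.arctan2(-y[0],y[1]),'grip',P.mean(0)-.105*xd)
hb=np.array([[325,355],[367,445]])/6-.4+[285,140]; H=ray(f,hb,.04)[:,:2];print('handle',H)
d=H[0]-H[1];print(np.arctan2(d[1],d[0]))
g=np.array([[531,195],[386,515],[82,375],[230,65]])/4.4-.4+[125,90]
G=ray(f,g,.158)[:,:2]; print('grill',G,np.linalg.norm(G-np.roll(G,-1,0),axis=1).round(3))
e=G[1]-G[0]; e/=np.linalg.norm(e)  # +y dir of grill? 
gx=np.array([e[1],-e[0]]); 
if gx@(G[2]-G[1])<0: gx=-gx
print('gyaw',np.arctan2(gx[1],gx[0]),'side',[np.arctan2(*(v[::-1])) for v in (G[2]-G[1],G[3]-G[0])])
m=(G[0]+G[1])/2; print('hood mid',m,'mouth',m+.038*gx, 'home grip', m+(.038+.065-.105)*gx)
b=np.array([[482,205],[370,460]])/4.4-.4+[125,90]; B=ray(f,b,.2)[:,:2]; d=B[1]-B[0]; print('bar',B,np.arctan2(*d[::-1]))
for n,u,z in(('jar',(319,107),.16),('bottle',(120,236),.21),('dish',(404,185),.02),('brown',(290,250),.02),('large',(387,272),.02)): print(n,ray(f,[u],z)[0,:2])
s=ctrl.read_state(); print(s['t'],cv2.Rodrigues(s['eef_rot'])[0].round(2))
```

```text
tray [[ 0.575 -0.173]
 [ 0.642 -0.307]
 [ 0.537 -0.359]
 [ 0.473 -0.226]] [0.15  0.117 0.148 0.115]
centre [ 0.55677606 -0.26623394] yaw 0.4680081888566098 0.4566300770373732 grip [ 0.46306686 -0.31360044]
handle [[ 0.50126015 -0.29300525]
 [ 0.44994912 -0.31589875]]
0.41966512422001623
grill [[0.70436411 0.01780697]
 [0.4732062  0.12365053]
 [0.57738689 0.34616107]
 [0.80541893 0.23889451]] [0.254 0.246 0.252 0.243]
gyaw 1.141405275983853 side [np.float64(1.132906175661066), np.float64(1.1420698381638585)]
hood mid [0.58878516 0.07072875] mouth [0.60460521 0.10527909] home grip [0.58795252 0.06891031]
bar [[0.68924721 0.0505139 ]
 [0.50970839 0.12992785]] 2.7251421873291712
jar [ 0.78928068 -0.21933529]
bottle [0.38270284 0.40500116]
dish [ 0.54791436 -0.5257804 ]
brown [ 0.32901574 -0.1255574 ]
large [ 0.24840593 -0.45875821]
0.2 [[ 0.95  0.3  -0.  ]
 [ 0.3  -0.95  0.  ]
 [-0.   -0.   -1.  ]]
```

```bash
python3 -m pendant '[{"linear":[30,30,0],"turn":[0,0,0.16],"jaw":1},{"linear":[48,50,0],"turn":[0.0703,-0.1404,0],"jaw":1},{"linear":[48,50,0],"turn":[0.0703,-0.1404,0],"jaw":1},{"linear":[48,50,-20],"turn":[0.0703,-0.1404,0],"jaw":1},{"linear":[48,50,-20],"turn":[0.0703,-0.1404,0],"jaw":1}]' 30
python3 -m pendant '[{"linear":[47,50,-27],"turn":[0.0703,-0.1404,0],"jaw":1},{"linear":[0,0,0],"turn":[0,0,0],"jaw":1},{"linear":[0,0,0],"turn":[0,0,0],"jaw":1}]'
python3 - <<'E'
from h import *
f=grab('wrist','w1.png'); print(-f['R'].T@f['t'])
s=ctrl.read_state(); print(s['joint_pos'].round(2),s['ee_pos'],cv2.Rodrigues(s['eef_rot'])[0].round(3))
E
```

```text
t: 0.82
ee_pos: [0.3908, -0.3878, 0.2134]
eef_rot: [-2.782, -0.664, -0.911]
ft_force: [-0.2, 1.0, -0.9]
gripper_width: 0.0881
grip_force: 0.0
t: 1.2
ee_pos: [0.4291, -0.3473, 0.1901]
eef_rot: [-2.678, -0.639, -1.108]
ft_force: [-0.0, -0.0, -0.2]
gripper_width: 0.088
grip_force: 0.0
[ 0.38635265 -0.36830048  0.33649772]
[ 1.37  0.44 -0.43  2.02 -0.87  0.82  0.53] [ 0.42931367 -0.34779267  0.19063014] [[ 0.631  0.45   0.632]
 [ 0.322 -0.893  0.314]
 [ 0.706  0.005 -0.708]]
```

View pics/w1.png

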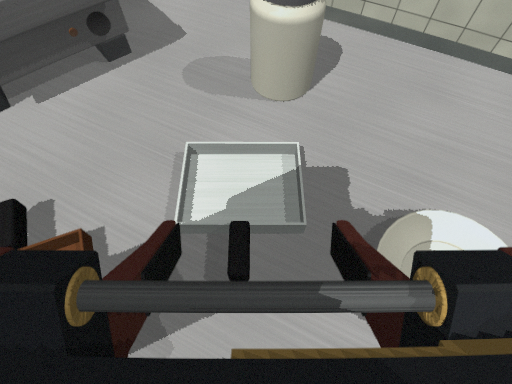

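The wrist view shows the tray with its rim corners at about (186,143), (299,143), (304,230) and (177,228). The handle top runs from (240,222) to (238,278), between the fingers. The jar is behind at (285,60).

Run:
```python
from h import *
f=grab('wrist')
P=ray(f,[[186,143],[299,143],[304,229],[176,229]],.026)[:,:2]
print(P.round(3),np.linalg.norm(P-np.roll(P,-1,0),axis=1).round(3),P.mean(0))
x=P[0]+P[1]-P[2]-P[3];x/=np.linalg.norm(x);print(np.arctan2(*x[::-1]),P.mean(0)-.105*x)
H=ray(f,[[240,222],[238,278]],.04)[:,:2];d=H[0]-H[1];print(H,np.arctan2(*d[::-1]))
# pan front corners on hood lower-left? expected grip from top view
s=ctrl.read_state();R=cv2.Rodrigues(s['eef_rot'])[0]
for g in (P.mean(0)-.105*x,): print('move mm',1e3*(np.r_[g,.028]-.006*R[:,2]-s['ee_pos']))
```

```text
[[ 0.575 -0.173]
 [ 0.643 -0.306]
 [ 0.531 -0.359]
 [ 0.466 -0.231]] [0.15  0.123 0.143 0.123] [ 0.55361204 -0.26705679]
0.46496499797541985 [ 0.45975912 -0.3141379 ]
[[ 0.50075612 -0.2941173 ]
 [ 0.44658995 -0.32086307]] 0.45865328620021995
move mm [  26.51497256   31.87510653 -158.66675582]
```

```bash
python3 -m pendant '[{"linear":[14,16,-30],"turn":[0,0,0],"jaw":1},{"linear":[14,16,-45],"turn":[0,0,0],"jaw":1},{"linear":[0,0,-45],"turn":[0,0,0],"jaw":1},{"linear":[0,0,-38],"turn":[0,0,0],"jaw":1},{"linear":[0,0,0],"turn":[0,0,0],"jaw":1}]'
python3 - <<'E'
from h import *
s=ctrl.read_state();print(s['ee_pos'],s['joint_pos'].round(2),s['ft_force'])
E
```

```text
t: 1.92
ee_pos: [0.4568, -0.3145, 0.0304]
eef_rot: [-2.675, -0.635, -1.108]
ft_force: [-0.3, 0.8, 0.4]
gripper_width: 0.0876
grip_force: 0.0
[ 0.45683582 -0.31452373  0.03039441] [ 1.41  0.78 -0.6   2.09 -0.99  0.44  0.81] [-0.27817989  0.78735403  0.4265962 ]
```

```bash
python3 -m pendant '[{"linear":[0,0,0],"turn":[0,0,0],"jaw":0},{"linear":[0,0,0],"turn":[0,0,0],"jaw":0},{"linear":[0,0,0],"turn":[0,0,0],"jaw":0},{"linear":[0,0,0],"turn":[0,0,0],"jaw":0},{"linear":[0,0,0],"turn":[0,0,0],"jaw":0}]' 30
python3 -m pendant '[{"linear":[6,25,0],"turn":[0,0,0.07],"jaw":0},{"linear":[6,25,0],"turn":[0,0,0.07],"jaw":0},{"linear":[6,25,0],"turn":[0,0,0.07],"jaw":0},{"linear":[0,0,0],"turn":[0,0,0],"jaw":0}]'
python3 - <<'E'
from h import *
s=ctrl.read_state();print(s['ee_pos'],s['joint_pos'].round(2),s['ft_force'],cv2.Rodrigues(s['eef_rot'])[0].round(3))
E
```

```text
t: 2.55
ee_pos: [0.4575, -0.3144, 0.0324]
eef_rot: [-2.677, -0.64, -1.109]
ft_force: [-0.3, -1.3, 0.9]
gripper_width: 0.0413
grip_force: 0.0
t: 3.05
ee_pos: [0.4758, -0.2361, 0.0319]
eef_rot: [-2.533, -0.902, -1.05]
ft_force: [0.2, 1.0, -3.9]
gripper_width: 0.0217
grip_force: 30.0
[ 0.475804   -0.23613653  0.03186688] [ 1.29  0.77 -0.6   2.1  -0.9   0.49  0.79] [ 0.17734288  0.95364918 -3.91708599] [[ 0.547  0.632  0.549]
 [ 0.448 -0.775  0.445]
 [ 0.707  0.002 -0.707]]
```

```bash
python3 -m pendant '[{"linear":[6,20,0],"turn":[0,0,0.06],"jaw":0},{"linear":[6,22,0],"turn":[0,0,0.07],"jaw":0},{"linear":[6,22,0],"turn":[0,0,0.07],"jaw":0},{"linear":[6,22,0],"turn":[0,0,0.07],"jaw":0},{"linear":[0,0,0],"turn":[0,0,0],"jaw":0}]'
python3 -m pendant '[{"linear":[6,22,0],"turn":[0,0,0.06],"jaw":0},{"linear":[6,22,0],"turn":[0,0,0.07],"jaw":0},{"linear":[6,20,0],"turn":[0,0,0.06],"jaw":0},{"linear":[0,0,0],"turn":[0,0,0],"jaw":0},{"linear":[0,0,0],"turn":[0,0,0],"jaw":0}]'
python3 - <<'E'
from h import *
s=ctrl.read_state();print(s['ee_pos'],s['joint_pos'].round(2),s['ft_force'],cv2.Rodrigues(s['eef_rot'])[0].round(3))
f=grab('scene'); g=grab('top')
p=cv2.resize(g['pixels'][90:290,180:380,::-1],None,fx=3,fy=3,interpolation=cv2.INTER_CUBIC)
cv2.imwrite('pics/t2.png',p)
w=grab('wrist','w2.png')
E
```

```text
t: 3.68
ee_pos: [0.4996, -0.1521, 0.0319]
eef_rot: [-2.329, -1.2, -0.966]
ft_force: [-0.0, -0.3, -5.3]
gripper_width: 0.0224
grip_force: 30.0
t: 4.3
ee_pos: [0.5168, -0.0904, 0.0316]
eef_rot: [-2.173, -1.385, -0.901]
ft_force: [-0.2, 0.9, -4.1]
gripper_width: 0.0217
grip_force: 30.0
[ 0.51683788 -0.09043426  0.03161348] [ 0.98  0.79 -0.57  2.03 -0.71  0.62  0.72] [-0.19390763  0.88501047 -4.06739004] [[ 0.298  0.906  0.3  ]
 [ 0.642 -0.423  0.64 ]
 [ 0.706  0.002 -0.708]]
```

View pics/w2.png

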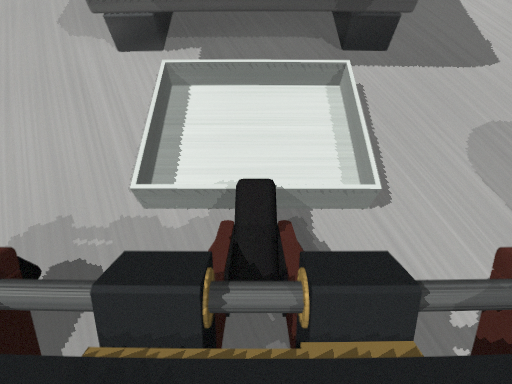

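View pics/t2.png

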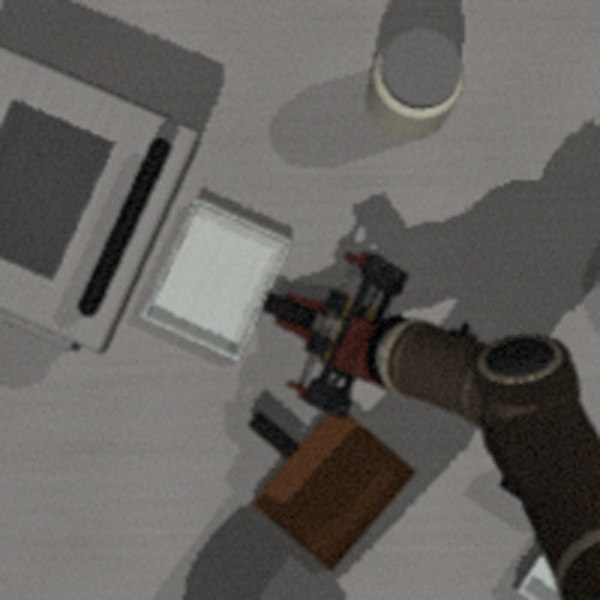

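The wrist view shows the tray held square, its rim corners at (162,62), (351,62), (378,188) and (132,188). The skids are at the top, around (105–170,12–49) and (333–398,12–49). The top view agrees, with the tray lined up before the hood. I'll zoom in on the skids to get the slot's middle line.

Run:
```python
from h import *
p=cv2.imread('pics/w2.png')[0:75,85:415]
p=cv2.resize(p,None,fx=2.4,fy=4,interpolation=cv2.INTER_CUBIC)
cv2.imwrite('pics/w2c.png',np.clip(p.astype(float)*1.8,0,255))
f=grab('wrist')
P=ray(f,[[162,61],[351,61],[379,188],[132,188]],.026)[:,:2]
print(P.round(3),np.linalg.norm(P-np.roll(P,-1,0),axis=1).round(3),P.mean(0))
x=P[0]+P[1]-P[2]-P[3];print('yaw',np.arctan2(*x[::-1]))
for q in ([[118,49],[388,49]],[[165,49],[347,49]]):
    S=ray(f,q,0)[:,:2];d=S[0]-S[1];print(S,np.linalg.norm(d),S.mean(0),np.arctan2(-d[0],d[1]))
```

```text
[[ 0.518  0.087]
 [ 0.654  0.024]
 [ 0.602 -0.082]
 [ 0.469 -0.02 ]] [0.15  0.118 0.147 0.118] [0.56059122 0.00256297]
yaw 1.1276289760391836
[[0.48753447 0.16166732]
 [0.72530332 0.0521995 ]] 0.26175795932918194 [0.60641889 0.10693341] 1.1393308384259422
[[0.52884252 0.14151728]
 [0.68820837 0.06826078]] 0.17539666429446807 [0.60852545 0.10488903] 1.1399258299818642[ WARN:0@0.530] global loadsave.cpp:1063 imwrite_ Unsupported depth image for selected encoder is fallbacked to CV_8U.
```

View pics/w2c.png

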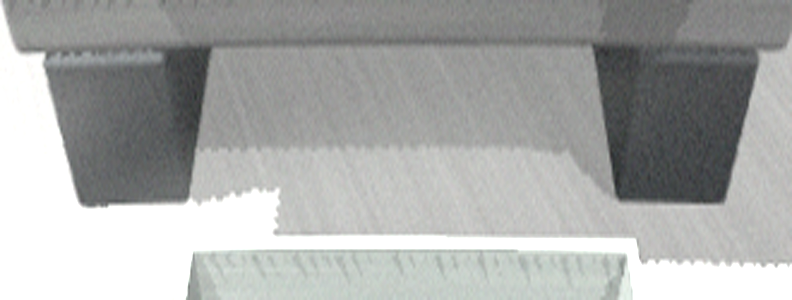

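```bash
python3 -m pendant '[{"linear":[8,18,0],"turn":[0,0,0.012],"jaw":0},{"linear":[10,22,0],"turn":[0,0,0],"jaw":0},{"linear":[11,23,0],"turn":[0,0,0],"jaw":0},{"linear":[10,23,0],"turn":[0,0,0],"jaw":0},{"linear":[10,22,0],"turn":[0,0,0],"jaw":0}]'
python3 -m pendant '[{"linear":[7,16,0],"turn":[0,0,0],"jaw":0},{"linear":[7,15,0],"turn":[0,0,0],"jaw":0},{"linear":[5,12,0],"turn":[0,0,0],"jaw":0},{"linear":[2,4,0],"turn":[0,0,0],"jaw":0},{"linear":[0,0,0],"turn":[0,0,0],"jaw":0}]'
python3 - <<'E'
from h import *
s=ctrl.read_state();print(s['ee_pos'],s['joint_pos'].round(2),s['ft_force'],cv2.Rodrigues(s['eef_rot'])[0].round(3))
d=s['ee_pos'][:2]-[.606,.106];print(d@[.417,.909],d@[-.909,.417])
E
```

```text
t: 5.12
ee_pos: [0.5667, 0.0207, 0.032]
eef_rot: [-2.158, -1.4, -0.896]
ft_force: [0.2, -0.3, -4.6]
gripper_width: 0.0219
grip_force: 30.0
t: 5.75
ee_pos: [0.5866, 0.0641, 0.0315]
eef_rot: [-2.162, -1.399, -0.895]
ft_force: [-7.7, -8.0, 0.6]
gripper_width: 0.0219
grip_force: 30.0
[0.58662856 0.06405668 0.03146233] [ 0.73  0.83 -0.69  2.03 -0.84  0.38  0.62] [-7.69391972 -7.95570813  0.55398969] [[ 0.289  0.912  0.291]
 [ 0.647 -0.41   0.643]
 [ 0.706  0.002 -0.709]]
-0.04620437240298222 0.00011827763312434805
```

```bash
python3 -m pendant '[{"linear":[1,2,0],"turn":[0,0,0],"jaw":0},{"linear":[0,0,0],"turn":[0,0,0],"jaw":0}]'
python3 -m pendant '[{"linear":[1,2,0],"turn":[0,0,0],"jaw":0},{"linear":[0,0,0],"turn":[0,0,0],"jaw":0}]'
python3 -m pendant '[{"linear":[1,2,0],"turn":[0,0,0],"jaw":0},{"linear":[0,0,0],"turn":[0,0,0],"jaw":0}]'
python3 - <<'E'
from h import *
s=ctrl.read_state();print(s['ee_pos'],s['ft_force'])
d=s['ee_pos'][:2]-[.606,.106];print(d@[.417,.909],d@[-.909,.417])
f=grab('wrist','w3.png')
E
```

```text
t: 6.0
ee_pos: [0.5869, 0.0646, 0.031]
eef_rot: [-2.164, -1.398, -0.893]
ft_force: [-14.1, -15.5, 7.2]
gripper_width: 0.0219
grip_force: 30.0
t: 6.25
ee_pos: [0.5874, 0.0657, 0.0305]
eef_rot: [-2.165, -1.398, -0.892]
ft_force: [-18.0, -20.5, 8.4]
gripper_width: 0.0217
grip_force: 30.0
t: 6.5
ee_pos: [0.588, 0.0672, 0.03]
eef_rot: [-2.166, -1.398, -0.891]
ft_force: [-19.8, -23.6, 7.7]
gripper_width: 0.0216
grip_force: 30.0
[0.5880304  0.06718286 0.03002471] [-19.76800319 -23.55172695   7.65291401]
-0.042778101645538955 0.00014761588622320965
```

View pics/w3.png

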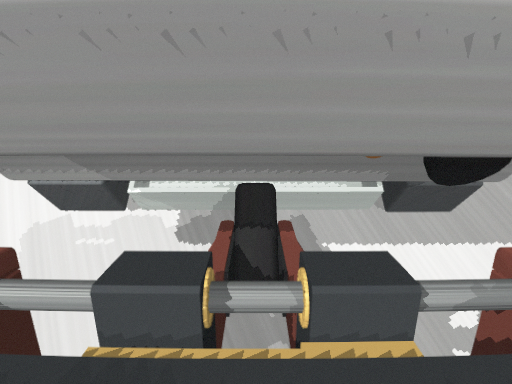

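The wrist view shows the pan's near wall between the skids, with its bottom edge at about row 208 and the skid fronts' bottom edge at about row 210. The force is about 30 N. I'll find out whether it is home or has jammed by measuring the edge rows.

Run:
```python
from h import *
f=grab('wrist'); g=cv2.cvtColor(f['pixels'],cv2.COLOR_RGB2GRAY).astype(int)
M=np.array([.606,.106]);u=np.array([.417,.909]);n=np.array([-.909,.417])
for c in (90,110,118,150,160,200,300,310,345,370,395,420): print(c,g[178:218,c])
for nm,q,z in (('skid',[[100,210],[400,211]],0),('panbot',[[150,208],[350,208]],0),('panrim',[[150,191],[350,191]],.026),('pan sides',[[130,191],[382,191]],.026),('skid in',[[128,210],[387,211]],0)):
    X=ray(f,q,z)[:,:2]-M; print(nm,(X@u).round(4),(X@n).round(4))
X=np.array([M+a*u+b*n for a in(0,.005) for b in (-.07,.07)])
print(proj(f,np.c_[X,np.zeros(4)]).round(1),proj(f,np.c_[X,.026*np.ones(4)]).round(1))
```

```text
90 [132 136 108 132 127 119  92  74  75  71  72  72  76  72  71  72  72  72
  73  73  72  74  74  73  72  69  70  70  73  70  73  73 134 222 242 242
 243 243 241 242]
110 [118 133  81  57  61  59  58  59  57  61  60  61  61  65  67  65  70  70
  68  70  72  72  72  71  70  70  71  72  73  71  71  72 123 220 242 241
 241 241 242 242]
118 [122 124  83  49  51  52  55  51  56  59  57  60  59  58  56  58  57  58
  54  59  58  60  60  64  66  66  70  69  72  71  70  72 129 224 242 242
 242 243 244 243]
150 [121 127 124 205 223 222 233 230 228 223 227 226 228 225 174 159 159 161
 159 159 161 161 173 173 176 179 178 175 169 175 173 196 241 241 242 241
 241 240 231 225]
160 [122 123 133 194 192 200 233 230 229 224 226 228 228 225 176 157 160 159
 157 157 159 159 161 160 180 177 175 173 173 173 174 196 240 241 240 239
 238 238 235 220]
200 [120 119 119 202 230 230 231 228 227 228 227 226 227 220 158 156 157 159
 158 157 157 155 160 157 158 160 163 162 162 161 157 161 164 164 164 167
 166 140 139 142]
300 [120 121 122 170 194 197 227 224 221 221 227 227 227 208 156 157 154 158
 158 158 157 154
[... 553 characters left out ...]
164 163
 167 168 168 169]
395 [105 102 102  69  45  49  48  51  50  49  46  44  45  51  49  48  49  55
  53  51  49  57  54  60  63  65  63  63  68  65  67  65  69  90 150 174
 172 170 170 168]
420 [105 103 103  79  69  72  82  76  64  64  67  68  67  66  65  65  67  65
  66  67  61  62  64  67  65  65  66  66  68  62  66  67  66  97 152 173
 171 173 169 165]
skid [-0.0021 -0.0017] [ 0.1035 -0.0951]
panbot [-0.0004  0.0004] [ 0.0703 -0.062 ]
panrim [-0.0025 -0.0018] [ 0.062  -0.0545]
pan sides [-0.0025 -0.0017] [ 0.0738 -0.0734]
skid in [-0.002  -0.0017] [ 0.0847 -0.0863]
[[362.1 208.6]
 [150.6 207.5]
 [360.8 201.9]
 [151.9 200.8]] [[375.8 188.5]
 [137.3 187.3]
 [374.2 181.3]
 [139.  180.1]]
```

Nothing but the stop lies ahead: the pan's sides are ±74 mm inside the ±85 mm skids, it isn't pitched, and the hand clears the hood. A solid 30 N therefore means it is against the stop. Releasing, backing out along the tool axis and checking.

```bash
python3 -m pendant '[{"linear":[0,0,0],"turn":[0,0,0],"jaw":1},{"linear":[0,0,0],"turn":[0,0,0],"jaw":1},{"linear":[0,0,0],"turn":[0,0,0],"jaw":1},{"linear":[0,0,0],"turn":[0,0,0],"jaw":1},{"linear":[0,0,0],"turn":[0,0,0],"jaw":1}]'
python3 -m pendant '[{"linear":[-4,-9,10],"turn":[0,0,0],"jaw":1},{"linear":[-9,-19,21],"turn":[0,0,0],"jaw":1},{"linear":[-9,-19,21],"turn":[0,0,0],"jaw":1},{"linear":[0,0,0],"turn":[0,0,0],"jaw":1},{"linear":[0,0,0],"turn":[0,0,0],"jaw":1}]'
python3 - <<'E'
from h import *
f=grab('wrist','w4.png')
p=f['pixels'][:200,:,::-1]; 
cv2.imwrite('pics/w4c.png',cv2.resize(p,(800,600*200//384*1)))
cv2.imwrite('pics/w4b.png',cv2.resize(f['pixels'][:,:,::-1],(800,600)))
E
```

```text
t: 7.22
ee_pos: [0.5906, 0.072, 0.0322]
eef_rot: [-2.159, -1.401, -0.897]
ft_force: [-0.1, -0.1, -0.1]
gripper_width: 0.068
grip_force: 0.0
t: 7.85
ee_pos: [0.5685, 0.0249, 0.0842]
eef_rot: [-2.159, -1.401, -0.897]
ft_force: [-0.1, 0.0, 0.1]
gripper_width: 0.0881
grip_force: 0.0
```

View pics/w4b.png

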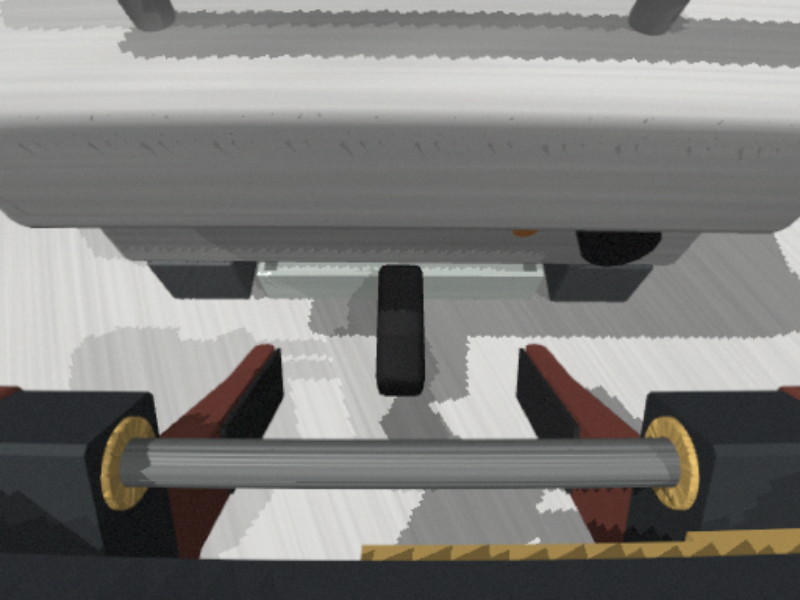

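The wrist view at 800x600 shows the tray released and square between the skids. The pan's bottom edge is at row 297, the skid fronts' bottom edge at about 299, the base's lower edge at about 262 and the handle at column 400. I'll compare depths against the base face.

Run:
```python
from h import *
f=grab('wrist'); g=cv2.cvtColor(f['pixels'],cv2.COLOR_RGB2GRAY).astype(int)
M=np.array([.606,.106]);u=np.array([.417,.909]);n=np.array([-.909,.417])
# strongest row edges in column bands
def rows(c0,c1,a,b):
    m=g[a:b,c0:c1].mean(1); d=np.diff(m); i=np.argsort(-abs(d))[:5]; return sorted([(int(k)+a+1,int(d[k])) for k in i])
for nm,c in (('skidL',(120,150)),('skidR',(370,395)),('panL',(175,230)),('panR',(285,335)),('handle',(248,264))): print(nm,rows(*c,150,265))
k=.64
for nm,q,z in (('base low edge',[[200,167.5],[300,167.5]],.036),('skid',[[130,191],[385,191]],0),('pan bot',[[185,190],[330,190]],0),('rim',[[185,177],[330,177]],.026),('handle end low',[[256,252]],.014)):
    X=ray(f,q,z)[:,:2]-M; print(nm,(X@u).round(4),(X@n).round(4))
```

```text
skidL [(167, -25), (168, 17), (170, -24), (191, 56), (192, 97)]
skidR [(193, 35), (194, 45), (215, 18), (216, 34), (217, 20)]
panL [(168, 53), (176, -17), (177, -42), (192, 22), (215, 17)]
panR [(169, 51), (172, 12), (177, -47), (215, 18), (216, 25)]
handle [(168, 19), (170, -99), (253, 23), (254, 57), (255, 41)]
base low edge [-0.0013 -0.0004] [ 0.0452 -0.0335]
skid [-0.0023  0.0002] [ 0.1136 -0.1149]
pan bot [-0.0007  0.0007] [ 0.0643 -0.0652]
rim [-0.0038 -0.0025] [ 0.0587 -0.0592]
handle end low [-0.0623] [0.0005]
```

The depths disagree: relative to the base face the pan's rim comes out 5–7 mm short of home, borderline. The tray hung on the hand during the first push. It lies flat now, so I'll regrip, waiting for a full close, and push again.

```bash
python3 -m pendant '[{"linear":[7,14,-18],"turn":[0,0,0],"jaw":1},{"linear":[7,14,-18],"turn":[0,0,0],"jaw":1},{"linear":[5,12,-16],"turn":[0,0,0],"jaw":1},{"linear":[0,0,0],"turn":[0,0,0],"jaw":0.4},{"linear":[0,0,0],"turn":[0,0,0],"jaw":0}]' 50
python3 -m pendant '[{"linear":[0,0,0],"turn":[0,0,0],"jaw":0},{"linear":[0,0,0],"turn":[0,0,0],"jaw":0},{"linear":[0,0,0],"turn":[0,0,0],"jaw":0},{"linear":[0,0,0],"turn":[0,0,0],"jaw":0},{"linear":[0,0,0],"turn":[0,0,0],"jaw":0}]' 50
python3 -m pendant '[{"linear":[1,2,0],"turn":[0,0,0],"jaw":0},{"linear":[0,0,0],"turn":[0,0,0],"jaw":0}]'
python3 -m pendant '[{"linear":[1,2,0],"turn":[0,0,0],"jaw":0},{"linear":[0,0,0],"turn":[0,0,0],"jaw":0}]'
python3 -m pendant '[{"linear":[1,2,0],"turn":[0,0,0],"jaw":0},{"linear":[0,0,0],"turn":[0,0,0],"jaw":0}]'
```

```text
t: 8.57
ee_pos: [0.5873, 0.0649, 0.0321]
eef_rot: [-2.159, -1.4, -0.896]
ft_force: [-0.9, 0.3, -0.5]
gripper_width: 0.0713
grip_force: 0.0
t: 9.2
ee_pos: [0.5873, 0.0648, 0.0322]
eef_rot: [-2.159, -1.401, -0.896]
ft_force: [-3.0, -3.8, 4.4]
gripper_width: 0.0217
grip_force: 49.9
t: 9.45
ee_pos: [0.5873, 0.0649, 0.0321]
eef_rot: [-2.161, -1.4, -0.895]
ft_force: [-13.0, -15.5, 16.4]
gripper_width: 0.0217
grip_force: 50.0
t: 9.7
ee_pos: [0.5875, 0.0651, 0.0317]
eef_rot: [-2.163, -1.399, -0.894]
ft_force: [-22.4, -24.8, 24.5]
gripper_width: 0.0217
grip_force: 50.0
t: 9.95
ee_pos: [0.5878, 0.0659, 0.0308]
eef_rot: [-2.165, -1.399, -0.892]
ft_force: [-25.0, -28.9, 23.6]
gripper_width: 0.0217
grip_force: 50.0
```

Run:
```python
from h import *
s=ctrl.read_state(); F=s['ft_force'];T=s['wrist_torque'];R=cv2.Rodrigues(s['eef_rot'])[0]
G=np.array([[.417,.909,0],[-.909,.417,0],[0,0,1]])
print('F,T in grill axes',G@F,G@T, 'tool x in grill',G@R[:,0],'toolz',G@R[:,2], s['joint_pos'].round(2))
print('torque at TCP if ref is TCP / 0.15 behind:', G@(T), G@(T-np.cross(-.15*R[:,2]*-1,F)))
f=grab('wrist'); g=cv2.cvtColor(f['pixels'],cv2.COLOR_RGB2GRAY).astype(int)
def rows(c0,c1,a,b):
    m=g[a:b,c0:c1].mean(1); d=np.diff(m); i=np.argsort(-abs(d))[:4]; return sorted([(int(k)+a+1,int(d[k])) for k in i])
for nm,c in (('skidL',(80,115)),('skidR',(400,435)),('panL',(150,200)),('panR',(300,360))): print(nm,rows(*c,150,225))
```

```text
F,T in grill axes [-36.7368278   10.6645528   23.55269845] [1.80370395 2.07610079 2.27139553] tool x in grill [0.71071856 0.00524416 0.70351794] toolz [ 0.70357395  0.00284665 -0.71067555] [ 0.72  0.83 -0.69  2.03 -0.84  0.38  0.62]
torque at TCP if ref is TCP / 0.15 behind: [1.80370395 2.07610079 2.27139553] [0.65679148 0.64556576 1.13040775]
skidL [(179, -32), (183, -15), (209, 90), (210, 75)]
skidR [(180, -17), (210, 28), (211, 53), (212, 21)]
panL [(179, 17), (180, 58), (191, -52), (208, 26)]
panR [(180, 48), (181, 28), (190, -32), (191, -33)]
```

It is blocked, but the hand dips under load. Pressing down on the handle that way may cock the tray in the slot. I'll let go and nudge the handle's end with closed fingertips, so that the tray stays free to lie flat.

```bash
python3 -m pendant '[{"linear":[-2,-4,0],"turn":[0,0,0],"jaw":0},{"linear":[0,0,0],"turn":[0,0,0],"jaw":1},{"linear":[0,0,0],"turn":[0,0,0],"jaw":1},{"linear":[0,0,0],"turn":[0,0,0],"jaw":1},{"linear":[0,0,0],"turn":[0,0,0],"jaw":1}]'
python3 -m pendant '[{"linear":[-6,-13,15],"turn":[0,0,0],"jaw":1},{"linear":[-8,-18,21],"turn":[0,0,0],"jaw":1},{"linear":[-8,-18,21],"turn":[0,0,0],"jaw":1},{"linear":[-8,-17,0],"turn":[0,0,0],"jaw":0},{"linear":[0,0,0],"turn":[0,0,0],"jaw":0}]'
python3 -m pendant '[{"linear":[0,0,0],"turn":[0,0,0],"jaw":0},{"linear":[0,0,0],"turn":[0,0,0],"jaw":0},{"linear":[0,0,0],"turn":[0,0,0],"jaw":0},{"linear":[0,0,0],"turn":[0,0,0],"jaw":0},{"linear":[0,0,0],"turn":[0,0,0],"jaw":0}]'
python3 - <<'E'
from h import *
s=ctrl.read_state();p=s['ee_pos'];d=p[:2]-[.606,.106];print(p,d@[.417,.909],d@[-.909,.417],s['gripper_width'],s['ft_force'])
f=grab('wrist','w5.png');g=cv2.cvtColor(f['pixels'],cv2.COLOR_RGB2GRAY).astype(int)
M=np.array([.606,.106])
print(proj(f,[np.r_[M+[-.06*.417,-.06*.909],.04]]))
E
```

```text
t: 10.62
ee_pos: [0.5886, 0.0672, 0.0322]
eef_rot: [-2.158, -1.401, -0.897]
ft_force: [0.0, -0.4, -0.3]
gripper_width: 0.0585
grip_force: 0.0
t: 11.25
ee_pos: [0.5582, -0.001, 0.0883]
eef_rot: [-2.162, -1.398, -0.896]
ft_force: [-0.5, -0.0, 0.2]
gripper_width: 0.071
grip_force: 0.0
t: 11.88
ee_pos: [0.5585, 0.0009, 0.0891]
eef_rot: [-2.159, -1.401, -0.896]
ft_force: [-0.7, 0.6, 1.0]
gripper_width: 0.0215
grip_force: 0.0
[0.55850028 0.00089747 0.08906824] -0.11534558183347719 -0.0006505075819463399 0.021473552511382946 [-0.66996568  0.55556709  0.9988789 ]
[[255.37885529 205.13908133]]
```

```bash
python3 -m pendant '[{"linear":[0,0,-23],"turn":[0,0,0],"jaw":0},{"linear":[0,0,-23],"turn":[0,0,0],"jaw":0},{"linear":[0,0,0],"turn":[0,0,0],"jaw":0},{"linear":[4,9,0],"turn":[0,0,0],"jaw":0},{"linear":[0,0,0],"turn":[0,0,0],"jaw":0}]'
for i in 1; do
python3 -m pendant '[{"linear":[2,4,0],"turn":[0,0,0],"jaw":0},{"linear":[0,0,0],"turn":[0,0,0],"jaw":0}]'
python3 -m pendant '[{"linear":[2,4,0],"turn":[0,0,0],"jaw":0},{"linear":[0,0,0],"turn":[0,0,0],"jaw":0}]'
python3 -m pendant '[{"linear":[1,3,0],"turn":[0,0,0],"jaw":0},{"linear":[0,0,0],"turn":[0,0,0],"jaw":0}]'
python3 -m pendant '[{"linear":[1,3,0],"turn":[0,0,0],"jaw":0},{"linear":[0,0,0],"turn":[0,0,0],"jaw":0}]'; done
```

```text
t: 12.55
ee_pos: [0.5631, 0.011, 0.0443]
eef_rot: [-2.157, -1.403, -0.898]
ft_force: [-0.3, -0.5, 0.1]
gripper_width: 0.0005
grip_force: 0.0
t: 12.8
ee_pos: [0.5647, 0.0141, 0.0435]
eef_rot: [-2.159, -1.401, -0.897]
ft_force: [-1.8, -0.0, 0.0]
gripper_width: 0.0003
grip_force: 0.0
t: 13.05
ee_pos: [0.5666, 0.0182, 0.0433]
eef_rot: [-2.159, -1.401, -0.897]
ft_force: [0.8, 0.1, -0.5]
gripper_width: 0.0004
grip_force: 0.0
t: 13.3
ee_pos: [0.5675, 0.0211, 0.0431]
eef_rot: [-2.159, -1.401, -0.897]
ft_force: [-0.3, 0.0, -0.4]
gripper_width: 0.0005
grip_force: 0.0
t: 13.55
ee_pos: [0.5685, 0.024, 0.0431]
eef_rot: [-2.159, -1.401, -0.897]
ft_force: [0.9, 0.3, 1.2]
gripper_width: 0.0006
grip_force: 0.0
```

```bash
python3 -m pendant '[{"linear":[1,2,0],"turn":[0,0,0],"jaw":0},{"linear":[0,0,0],"turn":[0,0,0],"jaw":0}]'
python3 -m pendant '[{"linear":[1,2,0],"turn":[0,0,0],"jaw":0},{"linear":[0,0,0],"turn":[0,0,0],"jaw":0}]'
python3 -m pendant '[{"linear":[1,2,0],"turn":[0,0,0],"jaw":0},{"linear":[0,0,0],"turn":[0,0,0],"jaw":0}]'
python3 -m pendant '[{"linear":[1,2,0],"turn":[0,0,0],"jaw":0},{"linear":[0,0,0],"turn":[0,0,0],"jaw":0}]'
```

```text
t: 13.8
ee_pos: [0.5691, 0.0247, 0.0428]
eef_rot: [-2.161, -1.4, -0.896]
ft_force: [-5.3, -5.7, 4.2]
gripper_width: 0.0005
grip_force: 3.4
t: 14.05
ee_pos: [0.5698, 0.0249, 0.0419]
eef_rot: [-2.164, -1.399, -0.894]
ft_force: [-7.4, -10.3, 3.8]
gripper_width: 0.0004
grip_force: 6.3
t: 14.3
ee_pos: [0.5707, 0.0249, 0.0409]
eef_rot: [-2.168, -1.398, -0.893]
ft_force: [-9.5, -15.3, 1.9]
gripper_width: 0.0003
grip_force: 8.9
t: 14.55
ee_pos: [0.5715, 0.0249, 0.0399]
eef_rot: [-2.173, -1.398, -0.892]
ft_force: [-11.8, -20.1, 0.9]
gripper_width: 0.0001
grip_force: 11.7
```

Pushing the free tray with over 20 N still doesn't move it. The rim reads 3 mm nearer than the pan's bottom edge, so it may be cocked nose-up. I'll regrip, draw it back 20 mm, set it flat and slide it in again.

```bash
python3 -m pendant '[{"linear":[-10,-22,0],"turn":[0,0,0],"jaw":0},{"linear":[0,0,25],"turn":[0,0,0],"jaw":1},{"linear":[0,0,25],"turn":[0,0,0],"jaw":1},{"linear":[0,0,0],"turn":[0,0,0],"jaw":1},{"linear":[0,0,0],"turn":[0,0,0],"jaw":1}]'
python3 -m pendant '[{"linear":[0,0,0],"turn":[0,0,0],"jaw":1},{"linear":[7,16,-20],"turn":[0,0,0],"jaw":1},{"linear":[8,17,-21],"turn":[0,0,0],"jaw":1},{"linear":[8,17,-20],"turn":[0,0,0],"jaw":1},{"linear":[0,0,0],"turn":[0,0,0],"jaw":0}]'
python3 -m pendant '[{"linear":[0,0,0],"turn":[0,0,0],"jaw":0},{"linear":[0,0,0],"turn":[0,0,0],"jaw":0},{"linear":[0,0,0],"turn":[0,0,0],"jaw":0},{"linear":[0,0,0],"turn":[0,0,0],"jaw":0},{"linear":[0,0,0],"turn":[0,0,0],"jaw":0}]' 30
python3 -m pendant '[{"linear":[0,0,0],"turn":[0,0,0],"jaw":0},{"linear":[-2,-4,0],"turn":[0,0,0],"jaw":0},{"linear":[-3,-7,0],"turn":[0,0,0],"jaw":0},{"linear":[-3,-7,0],"turn":[0,0,0],"jaw":0},{"linear":[0,0,0],"turn":[0,0,0],"jaw":0}]'
```

```text
t: 15.18
ee_pos: [0.5623, 0.0095, 0.0927]
eef_rot: [-2.159, -1.401, -0.896]
ft_force: [-1.0, -0.2, -0.5]
gripper_width: 0.037
grip_force: 0.0
t: 15.8
ee_pos: [0.5843, 0.0616, 0.0307]
eef_rot: [-2.156, -1.399, -0.894]
ft_force: [-0.9, 0.4, -0.1]
gripper_width: 0.0736
grip_force: 0.0
t: 16.42
ee_pos: [0.5856, 0.0596, 0.0323]
eef_rot: [-2.159, -1.401, -0.897]
ft_force: [0.5, 1.2, -0.5]
gripper_width: 0.024
grip_force: 0.1
t: 17.05
ee_pos: [0.577, 0.0408, 0.0323]
eef_rot: [-2.159, -1.4, -0.896]
ft_force: [-5.3, -3.5, 8.4]
gripper_width: 0.0218
grip_force: 30.0
```

```bash
python3 -m pendant '[{"linear":[0,0,1],"turn":[0,0,0],"jaw":0},{"linear":[0,0,0],"turn":[0,0,0],"jaw":0}]'
python3 - <<'E'
from h import *
s=ctrl.read_state(); p=s['ee_pos'];M=np.array([.606,.106]);u=np.array([.417,.909]);n=np.array([-.909,.417])
print('tcp along',(p[:2]-M)@u,p[2],s['ft_force'],s['wrist_torque'])
f=grab('wrist','w6.png'); g=cv2.cvtColor(f['pixels'],cv2.COLOR_RGB2GRAY).astype(int)
def rows(c0,c1,a,b):
    m=g[a:b,c0:c1].mean(1); d=np.diff(m); i=np.argsort(-abs(d))[:6]; return sorted([(int(k)+a+1,int(d[k])) for k in i])
for c in ((150,200),(300,360)): print('pan',rows(*c,120,225))
for c in ((80,110),(400,430)): print('skid',rows(*c,120,200))
for z,r in ((.026,191),(0,208)): 
    X=ray(f,[[175,r],[330,r]],z)[:,:2]-M; print(z,(X@u).round(4))
E
```

```text
t: 17.3
ee_pos: [0.5772, 0.0409, 0.0325]
eef_rot: [-2.161, -1.4, -0.896]
ft_force: [-1.2, -1.8, -1.7]
gripper_width: 0.0217
grip_force: 30.0
tcp along -0.07120434923826743 0.032535798541610456 [-1.23024001 -1.78945787 -1.67353774] [-0.85649785  0.80660834  0.39335431]
pan [(142, -16), (143, 45), (144, 18), (184, -59), (204, 26), (205, 30)]
pan [(144, 50), (145, 18), (183, -17), (184, -42), (206, 24), (207, 17)]
skid [(142, -15), (144, 12), (146, -14), (147, -22), (176, 62), (177, 104)]
skid [(142, 9), (143, 16), (145, -9), (149, -9), (178, 20), (179, 77)]
0.026 [-0.0294 -0.0285]
0 [-0.0274 -0.0264]
```

The tray now reads flat, with rim and bottom both about 25 mm outside the mouth. Sliding in again gently.

```bash
python3 -m pendant '[{"linear":[3,7,0],"turn":[0,0,0],"jaw":0},{"linear":[3,7,0],"turn":[0,0,0],"jaw":0},{"linear":[2,4,0],"turn":[0,0,0],"jaw":0},{"linear":[0,0,0],"turn":[0,0,0],"jaw":0}]'
python3 -m pendant '[{"linear":[1,2,0],"turn":[0,0,0],"jaw":0},{"linear":[0,0,0],"turn":[0,0,0],"jaw":0}]'
python3 -m pendant '[{"linear":[1,2,0],"turn":[0,0,0],"jaw":0},{"linear":[0,0,0],"turn":[0,0,0],"jaw":0}]'
python3 -m pendant '[{"linear":[1,2,0],"turn":[0,0,0],"jaw":0},{"linear":[0,0,0],"turn":[0,0,0],"jaw":0}]'
python3 -m pendant '[{"linear":[1,2,0],"turn":[0,0,0],"jaw":0},{"linear":[0,0,0],"turn":[0,0,0],"jaw":0}]'
```

```text
t: 17.85
ee_pos: [0.5853, 0.0598, 0.0327]
eef_rot: [-2.16, -1.401, -0.896]
ft_force: [-1.0, -2.5, -4.6]
gripper_width: 0.022
grip_force: 30.0
t: 18.1
ee_pos: [0.5855, 0.06, 0.0324]
eef_rot: [-2.162, -1.4, -0.894]
ft_force: [-9.9, -12.7, 5.3]
gripper_width: 0.0218
grip_force: 30.0
t: 18.35
ee_pos: [0.5859, 0.0608, 0.0318]
eef_rot: [-2.163, -1.4, -0.893]
ft_force: [-15.3, -17.2, 7.4]
gripper_width: 0.0218
grip_force: 30.0
t: 18.6
ee_pos: [0.5864, 0.062, 0.0312]
eef_rot: [-2.165, -1.399, -0.892]
ft_force: [-16.7, -19.5, 6.7]
gripper_width: 0.0217
grip_force: 30.0
t: 18.85
ee_pos: [0.5871, 0.0635, 0.0308]
eef_rot: [-2.166, -1.399, -0.891]
ft_force: [-19.6, -22.2, 6.8]
gripper_width: 0.0219
grip_force: 30.0
```

The block repeats at exactly the same place. The cause fits the geometry: the handle's top (40 mm) is higher than the slot (36 mm), so its root meets the base face with the origin at about 60 mm inside the mouth. That is the end of travel and lies within the 7 mm tolerance. Releasing while still pressed in, then withdrawing.

```bash
python3 -m pendant '[{"linear":[0,0,0],"turn":[0,0,0],"jaw":1},{"linear":[0,0,0],"turn":[0,0,0],"jaw":1},{"linear":[0,0,0],"turn":[0,0,0],"jaw":1},{"linear":[0,0,0],"turn":[0,0,0],"jaw":1},{"linear":[0,0,0],"turn":[0,0,0],"jaw":1}]'
python3 -m pendant '[{"linear":[0,0,0],"turn":[0,0,0],"jaw":1},{"linear":[-4,-9,10],"turn":[0,0,0],"jaw":1},{"linear":[-9,-19,21],"turn":[0,0,0],"jaw":1},{"linear":[-9,-19,21],"turn":[0,0,0],"jaw":1},{"linear":[0,0,0],"turn":[0,0,0],"jaw":1}]'
python3 -m pendant '[{"linear":[-15,-30,30],"turn":[0,0,0],"jaw":1},{"linear":[-15,-30,30],"turn":[0,0,0],"jaw":1},{"linear":[0,0,0],"turn":[0,0,0],"jaw":1},{"linear":[0,0,0],"turn":[0,0,0],"jaw":1}]'
python3 - <<'E'
from h import *
M=np.array([.606,.106]);u=np.array([.417,.909]);n=np.array([-.909,.417])
f=grab('wrist','w7.png'); g=cv2.cvtColor(f['pixels'],cv2.COLOR_RGB2GRAY).astype(int)
X=lambda a,b,z: np.r_[M+a*u+b*n,z]
# column scans: row profile along projected x-lines at b
for nm,b,z in (('skid',.1,0),('skid',-.1,0),('pan rim',.055,.026),('pan rim',-.055,.026),('pan bot',.055,0),('pan bot',-.055,0),('handle end',0,.014),('base edge',.04,.036),('base edge',-.04,.036)):
    a=np.arange(-.08,.015,.0005) if 'end' in nm else np.arange(-.018,.013,.0005)
    uv=proj(f,[X(t,b,z) for t in a]).astype(np.float32)
    v=cv2.remap(g.astype(np.float32),uv[:,:1].copy(),uv[:,1:].copy(),cv2.INTER_LINEAR).ravel()
    d=np.abs(v[4:]-v[:-4]); k=[i for i in range(2,len(d)-2) if d[i]==d[i-2:i+3].max() and d[i]>20]
    print(nm,b,[(round(float(a[i+2]),4),int(v[i+4]-v[i])) for i in k])
E
```

```text
t: 19.48
ee_pos: [0.5896, 0.068, 0.0332]
eef_rot: [-2.159, -1.401, -0.897]
ft_force: [0.5, 0.7, -0.9]
gripper_width: 0.068
grip_force: 0.0
t: 20.1
ee_pos: [0.5681, 0.0182, 0.0865]
eef_rot: [-2.164, -1.401, -0.899]
ft_force: [-0.3, -0.5, 0.1]
gripper_width: 0.0883
grip_force: 0.0
t: 20.6
ee_pos: [0.5374, -0.0383, 0.1447]
eef_rot: [-2.158, -1.401, -0.896]
ft_force: [0.7, 0.6, 0.2]
gripper_width: 0.0876
grip_force: 0.0
skid 0.1 [(-0.002, -101)]
skid -0.1 [(-0.0015, -50)]
pan rim 0.055 [(-0.003, 37), (0.0005, -22), (0.0065, -38)]
pan rim -0.055 [(-0.002, 43), (0.0005, -24), (0.007, -36)]
pan bot 0.055 [(-0.0015, -43)]
pan bot -0.055 []
handle end 0 [(-0.064, -101)]
base edge 0.04 [(-0.0105, 39), (-0.007, -22), (-0.0015, -44)]
base edge -0.04 [(-0.01, 44), (-0.007, -22), (-0.001, -51)]
```

With the mouth's own edges at −1.5 mm in this view, the pan's near edge and the handle's end both put the tray's origin 59–60 mm inside the mouth. It is also square, flat and released, and the hand is clear. Handing in.

```bash
python3 -c "
from bench import ctrl
print(ctrl.hand_in())"
```

```text
the job is handed in; nothing more can be done
None
```

The tray is in the slot, square, flat and released, and I handed the job in; no verdict came back. It would not slide past about 59–60 mm inside the mouth by my measurements (58 mm needed, 65 mm nominal), seemingly because the handle meets the base face, so it passes by only 1–2 mm, about the calibration error.

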